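# Make up two furniture-fittings kits

### The job

Make up two fittings kits: in the tray with three compartments, for the cabinet: the large bun foot in the large square compartment, the ball finial in the small oblong one, and the long drawer pull lengthwise in the narrow channel; in the tray with two compartments, for the mirror: the brass ferrule over the wooden post and the tall finial in the empty compartment. Everything stands upright on the tray floor, set down and not dropped; leave the small foot and the short pull where they are.

Things in the scene. Friction and masses are not known exactly. Their poses are not given: they have to be found in the camera images.
- foot_large: The large bun foot: turned dark wood, squat and round, 56 mm diameter, 46 mm tall. It stands upright; its sides are vertical from 14 to 37 mm height, the underside is 40 mm across. Origin: centre of its underside, z up.
- foot_small: The small bun foot: same shape and wood, but 38 mm diameter and 34 mm tall. In neither kit; stays where it stands. Origin: centre of its underside, z up.
- finial_tall: The tall brass finial: square base plate 36 x 36 mm and 6 mm thick, narrow neck, urn-shaped belly 32 mm diameter with vertical sides from 24 to 40 mm height (grip here), thin spire up to 72 mm. Stands on its base. Origin: centre of its underside, z up.
- finial_ball: The ball finial: brass ball 36 mm diameter with its centre 33 mm above the underside, on a short neck and a round base 32 mm diameter and 7 mm thick, small nub on top, 55 mm tall overall. Stands on its base. Origin: centre of its underside, z up.
- ferrule: The ferrule: plain brass tube open at both ends, 40 mm outer and 28 mm inner diameter, 36 mm tall, standing on end. Origin: centre of its underside, z up.
- pull_long: The long drawer pull: brass bar handle 96 mm long overall, standing on two round feet of 20 mm diameter, 5 mm thick, 76 mm apart centre to centre. Bar 10 x 10 mm, 86 mm long, from 24 to 34 mm height; grip it across. Origin: on the underside plane, midway between the feet; x across the bar, y along the bar, z up.
- pull_short: The short drawer pull: same section and height, but only 58 mm long overall. In neither kit; stays where it stands. Axes and origin as for the long pull.
- tray_three: Fixed dark wood tray, 135 (x) by 141 mm (y). Walls 5 mm thick, tops 12 mm above the bench; floor 4 mm above it. Compartments (inside size x by y; centre in tray frame, mm): narrow channel 44 x 131 at (-40.5, 0); large square 76 x 76 at (24.5, -27.5); small oblong 76 x 50 at (24.5, 40.5). Origin: tray centre at bench level, z up.
- tray_two: Fixed dark wood tray, oblong, 80 (x) by 155 mm (y). Walls 5 mm thick, tops 12 mm above the bench; floor 4 mm above it. Two compartments 70 x 70 mm inside: the empty one centred at (0, -37.5) mm in the tray frame; the other at (0, 37.5) with an upright wooden post at its centre, 12 mm diameter, top 24 mm above the bench. Origin: tray centre at bench level, z up.
Not all that is in view belongs to the job. Leave any green or pink look-alike of the pull_short alone. Leave any blue look-alike of the tray_three alone.

How it is judged:
By the outcome, as a careful person would: the job done as asked, in the order asked, and still so for the second after the job is handed in, with the robot touching nothing.
It also fails if it takes over 122 s, if anything falls off the work surface, if the arm or the gripper's body presses on something with over 40 N, if the wrist force passes 120 N, or if a joint passes its speed limit or range.

### The arm

A 6-joint arm with a two-finger parallel gripper is mounted at the origin on the work surface. World frame = base frame: x ahead of the robot, y to its left, z up, the work surface at z = 0. Lengths are in m, angles in rad, forces in N, time in s.
With the tool pointing down it reaches from about 0.35 to 0.925 m from the base axis. Payload 6.4 kg.
Tool frame: the origin (TCP) lies midway between the tips of the shut fingers; the grasp point (between the pads) lies 19 mm behind it; z points along the fingers, y is the direction in which the jaws open and shut (so a half turn about z gives the same grasp; the last joint's range is limited). The gripper opens to 85 mm and grips with 20 to 120 N. Pads are 22 mm wide; open, the fingers measure 114 mm over their backs; the gripper's body (76 mm by 85 mm) begins 54 mm behind the grasp point. The pads swing forward as they close: fully open they stand 13 mm farther back than shut.
Start: joints at [-1.512, 0.245, 1.558, -0, 1.339, -0.174], TCP at [0.15, -0.632, 0.231] pointing down, gripper open.
Joint ranges: [-3.13, 3.13], [-1.02, 2.26], [0.13, 2.54], [-0.95, 4.09], [0.21, 2.88], [-2.74, 2.74]. Speed limits (rad/s): [2.57, 2.57, 3.14, 3.14, 3.14, 3.14].

### API

Orientations are given as a unit quaternion [w, x, y, z].
In Python, from rig import ctrl gives the robot as it stands.
- The arm moves only by the tool servo_tool, never from a script. Its argument "commands" is one flat list of numbers, 7 for each row, row after row: the opening, from 0 (shut) to 1 (fully open), then the shift along the tool's x, y, z in mm, then the turn, a rotation vector about the tool's x, y, z in degrees. A call has 1 to 20 rows; each row is the pose to reach, as a shift and turn from the pose measured when the call began, along the tool's axes at that moment; what a row does not reach only later rows make up. A row lasts 1/12 s, in which the tool goes at most 41.7 mm and 7.16 degrees, less where a joint would pass 70% of its speed; a pose out of reach is approached as far as the arm can. A call with a gripper value outside its range is refused whole. The fingers move at their own pace and stop on an object; "grip_force" is the grip in N (left out, the last holds). Time passes only in rows, so rows that repeat a pose let the fingers close. It gives the time, the measured TCP pose, the force and the opening at its end, in the units of the state.
- ctrl.observe(): the state, without advancing time (a new reading comes with each control period).
- ctrl.grab_frame(name): name is "scene" or "side" or "wrist"; returns the picture (420x560x3 uint8, red, green, blue); there is no depth.
- ctrl.camera_info(name): a dict with "intrinsics" (3x3 intrinsics, pixels), "R" (3x3) and "t" (3): a world point X has camera coordinates R X + t. Camera axes: x right, y down, z forward; pixel columns grow to the right and rows downward; lengths in m; the calibration is good to about 2 mm. A picture is of the moment at which its call begins: read the wrist's pose just before it. camera_info takes no time and is no camera call; for the wrist camera it gives the pose at the moment of the call.
- ctrl.sign_off(): hands the job in, once; it reports no verdict.
The state is a dict: "time": time; "qpos": joint angles; "qd": joint speeds; "joint_efforts": joint torques, N m; "tcp_pos": TCP position; "eef_rot": TCP orientation; "force": force on the tool from outside, world axes, zero at the start; "ft_torque": the same for the moment, N m; "finger_gap": opening from 0.0 (shut) to 1.0 (fully open).
Only numpy, scipy, OpenCV 4.12 (cv2) and the standard library are available. Lean on these libraries where they do the work, as an engineer would, in place of code of your own. Each camera call takes 0.05 s, during which the arm holds its last target.

## Working session

There is one attempt and no reset: what is moved stays moved. The work goes in short steps, Python scripts to look and compute and a tool call to move; the robot and the scene stay as the last step left them, time stands still between calls to the robot, and variables do not carry over. Pictures are saved under pics/ and viewed, and the job is handed in when it is done.

Besides the shell and the picture viewer there is one more tool, called after ">>>" as name(argument=value, ...) on one line, values as JSON. servo_tool: Moves the arm, as the interface text tells. Its arguments: {"type":"object","properties":{"commands":{"type":"array"},"grip_force":{"type":"number"}},"required":["commands"]}

```bash
ls; mkdir -p pics; python3 - <<'E'
from rig import ctrl
import cv2,numpy as np
print(ctrl.observe())
for n in("scene","side","wrist"):
    i=ctrl.camera_info(n);print(n,np.round(i["intrinsics"],1).tolist(),np.round(i["R"],3).tolist(),np.round(i["t"],3).tolist())
    cv2.imwrite(f"pics/{n}0.png",ctrl.grab_frame(n)[:,:,::-1])
E
```

```text
pics
{'time': 0.0, 'qpos': array([-1.51210149e+00,  2.45827232e-01,  1.55902468e+00,  2.93035350e-05,
        1.33868236e+00, -1.74050171e-01]), 'qd': array([ 0.00018721, -0.00088341, -0.00061158, -0.00078951,  0.00052087,
        0.00097055]), 'joint_efforts': array([-1.03921815e-03, -4.29502809e+01, -3.26136768e+01, -1.66470504e-04,
        5.26365708e-03, -4.19164692e-06]), 'tcp_pos': array([ 0.14993335, -0.63189894,  0.23016616]), 'eef_rot': array([-9.68376349e-04,  9.93236283e-01,  1.16106602e-01,  7.01950149e-05]), 'force': array([ 0.33620703, -0.54909169,  0.21617253]), 'ft_torque': array([-0.01879791, -0.01377051, -0.02521396]), 'finger_gap': 1.0013737334318469}
scene [[421.9, 0.0, 282.7], [0.0, 421.9, 209.4], [0.0, 0.0, 1.0]] [[0.834, 0.552, -0.018], [0.346, -0.547, -0.762], [-0.43, 0.629, -0.647]] [-0.413, -0.119, 1.075]
side [[388.4, 0.0, 279.7], [0.0, 388.4, 212.2], [0.0, 0.0, 1.0]] [[-0.713, -0.701, -0.012], [-0.333, 0.353, -0.874], [0.617, -0.619, -0.485]] [0.328, 0.191, 0.71]
wrist [[290.4, 0.0, 278.6], [0.0, 290.4, 207.7], [0.0, 0.0, 1.0]] [[0.23, -0.973, -0.001], [-0.928, -0.22, 0.301], [-0.294, -0.069, -0.953]] [-0.649, -0.039, 0.38]
```

View pics/scene0.png

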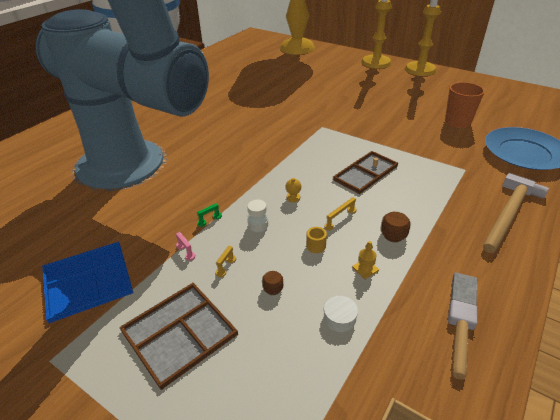

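View pics/side0.png

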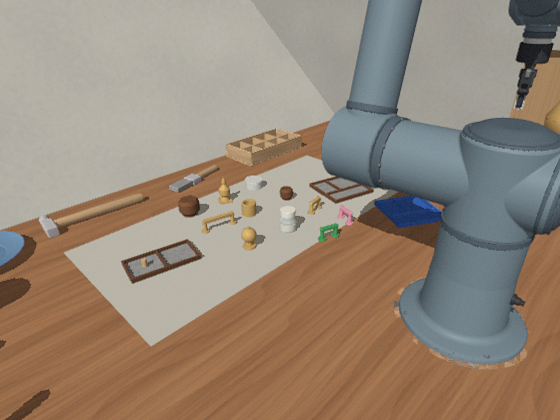

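View pics/wrist0.png

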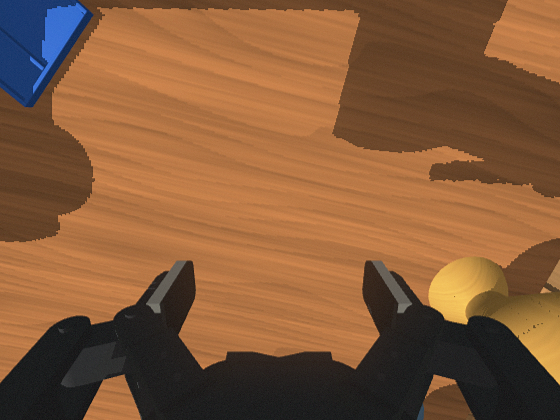

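The scene view shows both trays (three-part around (180,333), two-part around (366,172)), the parts between them, white clutter, and the blue, green and pink look-alikes. Next I'll zoom in and measure.

```bash
cat > h.py <<'E'
import numpy as np,cv2
from rig import ctrl
def cam(n):
    i=ctrl.camera_info(n);return np.array(i["intrinsics"]),np.array(i["R"]),np.array(i["t"])
def ray(c,u,v):
    K,R,t=c;d=R.T@np.linalg.solve(K,[u,v,1.]);return -R.T@t,d
def onz(c,u,v,z):
    o,d=ray(c,u,v);return o+d*(z-o[2])/d[2]
def proj(c,X):
    K,R,t=c;p=K@(R@np.asarray(X,float)+t);return p[:2]/p[2]
def tri(c1,p1,c2,p2):
    o1,d1=ray(c1,*p1);o2,d2=ray(c2,*p2)
    A=np.stack([d1,-d2],1);s=np.linalg.lstsq(A,o2-o1,rcond=None)[0]
    a=o1+s[0]*d1;b=o2+s[1]*d2;return (a+b)/2,np.linalg.norm(a-b)
E
python3 - <<'E'
import cv2
a=cv2.imread('pics/scene0.png');b=cv2.imread('pics/side0.png')
cv2.imwrite('pics/s_a.png',cv2.resize(a[140:300,250:450],None,fx=3.7,fy=3.7,interpolation=cv2.INTER_CUBIC))
cv2.imwrite('pics/s_b.png',cv2.resize(a[240:400,100:300],None,fx=3.7,fy=3.7,interpolation=cv2.INTER_CUBIC))
cv2.imwrite('pics/s_c.png',cv2.resize(b[160:300,110:310],None,fx=4,fy=4,interpolation=cv2.INTER_CUBIC))
E
```

```text
(no output)
```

View pics/s_a.png

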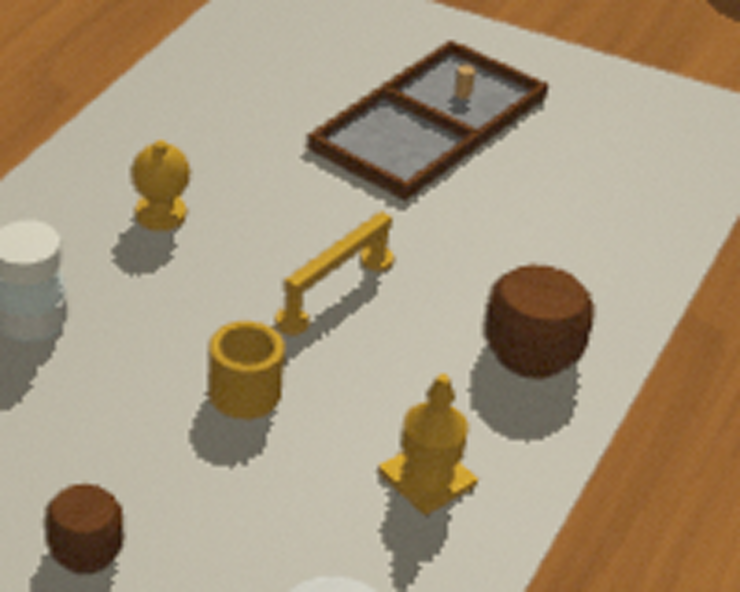

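View pics/s_b.png

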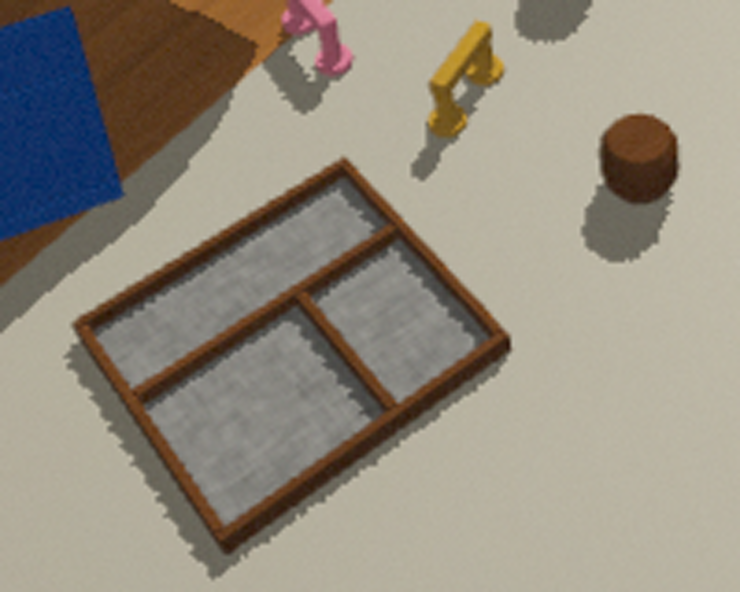

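View pics/s_c.png

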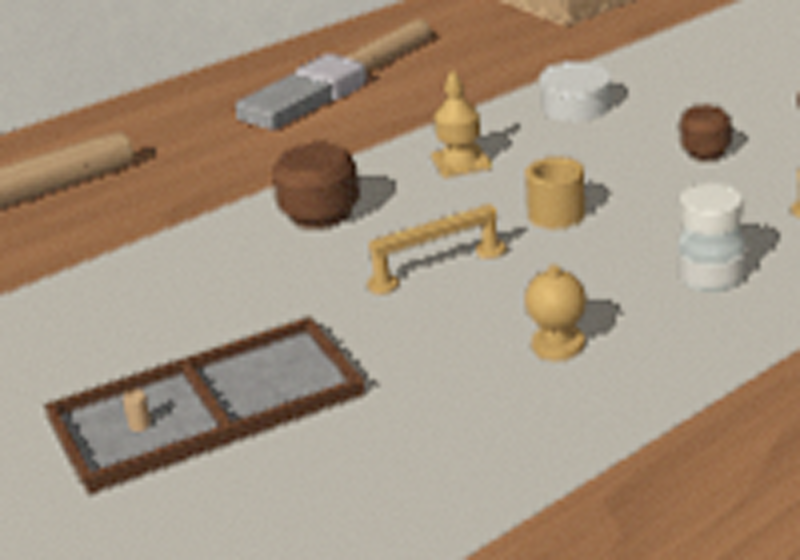

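```bash
cat > m.py <<'E'
from h import *
S=cam("scene");D=cam("side")
A=lambda x,y:(250+x/3.7-.36,140+y/3.7-.36);B=lambda x,y:(100+x/3.7-.36,240+y/3.7-.36);C=lambda x,y:(110+x/4-.375,160+y/4-.375)
def show(n,z,s=None,d=None):
    o=[n]
    if s:o.append(np.round(1e3*onz(S,*s,z)[:2],1))
    if d:o.append(np.round(1e3*onz(D,*d,z)[:2],1))
    if s and d:
        p,e=tri(S,s,D,d);o+=[np.round(1e3*p,1),round(1e3*e,1)]
    print(*o)
show('ball',.033,A(160,174),C(555,298))
show('ferr top',.036,A(247,345),C(555,173))
show('foot mid',.024,A(539,320),C(316,185))
show('tall tip',.072,A(443,377),C(452,73))
show('tall belly',.032,A(433,437),C(457,124))
for z,s,d in((.034,A(292,283),C(372,243)),(.034,A(388,217),C(492,211)),(.003,A(292,320),C(382,284)),(.003,A(377,259),C(490,247))):show('pull',z,s,d)
show('post',.024,A(465,67),C(135,393))
for s,d in((A(450,43),C(93,486)),(A(547,87),C(50,404)),(A(405,188),C(308,321)),(A(310,138),C(365,384))):show('t2',.012,s,d)
for s in(B(343,160),B(508,341),B(228,536),B(77,325)):show('t3',.012,s)
for s in(A(380,467),A(476,482),A(428,510)):show('tallbase',.006,s)
show('smallfoot',.017,B(640,158)); show('short',.034,B(437,85));show('short',.034,B(485,27))
show('white box',.0,(341,315));show('bottle',.0,(258,225)); show('green',0,(209,216)); show('pink',0,(186,247))
E
python3 m.py
```

```text
ball [448.7 111.9] [452.9 111.2] [450.2 111.8  34.1] 2.5
ferr top [568.    8.8] [566.5  10.8] [567.6   9.7  35.1] 0.2
foot mid [684.8 121.1] [689.  118.5] [685.6 120.   25.6] 1.1
tall tip [675.5   6. ] [680.3   4.2] [676.5   5.9  73.3] 2.1
tall belly [675.8   4.6] [680.5   3.8] [676.9   4.9  33.1] 2.7
pull [563.1  66.3] [581.9 148. ] [569.8 119.6  15.7] 66.7
pull [581.9 146. ] [559.4  70.8] [573.3  95.1  50.6] 61.1
pull [562.6  70.6] [581.4 144.8] [570.  118.3 -14. ] 62.0
pull [579.2 143.5] [567.7  68.6] [573.   95.3  22.4] 53.8
post [550.1 326.9] [557.1 322.9] [551.9 324.2  26.7] 2.0
t2 [523.  366.5] [515.1 371.3] [520.8 370.1   8.7] 2.0
t2 [599.3 350.9] [598.7 353.8] [599.2 353.1  11.1] 1.2
t2 [567.7 202.7] [566.4 208.2] [567.4 206.4  10.1] 2.5
t2 [494.3 217.7] [488.3 222.6] [492.4 220.7   9.2] 1.0
t3 [ 433.9 -200.1]
t3 [ 563.8 -236.2]
t3 [ 526.  -365.2]
t3 [ 399.1 -332.8]
tallbase [654.2  -4.7]
tallbase [698.8  12. ]
tallbase [686.5 -17.4]
smallfoot [ 556.8 -124.9]
short [ 455.9 -152.1]
short [ 450.7 -108.5]
white box [ 685.5 -109.5]
bottle [434.6  -2.6]
green [328.1 -36.1]
pink [ 351.5 -132.2]
```

```bash
cat >> h.py <<'E'
from scipy.spatial.transform import Rotation as Ro
def pose():
    s=ctrl.observe();q=s["eef_rot"];return s["tcp_pos"],Ro.from_quat([q[1],q[2],q[3],q[0]]),s
def goto(x,y,z,yaw):
    p,R,s=pose();a=np.radians(yaw)
    T=Ro.from_matrix(np.array([[np.cos(a),np.sin(a),0],[np.sin(a),-np.cos(a),0],[0,0,-1]]))
    d=R.inv().apply(np.array([x,y,z])/1e3-p)*1e3;r=(R.inv()*T).as_rotvec(degrees=True)
    print("goto",(x,y,z,yaw),"shift",np.round(d,1),"turn",np.round(r,2),"rows",round(max(np.linalg.norm(d)/41.7,np.linalg.norm(r)/7.16),1))
def st():
    p,R,s=pose();x=R.as_matrix()[:,0];print("t",round(s["time"],2),"tcp",np.round(p*1e3,1),"yaw",round(np.degrees(np.arctan2(x[1],x[0])),2),"F",np.round(s["force"],1),"gap",round(s["finger_gap"],3),"q",np.round(s["qpos"],2))
def snap(n,name):
    c=cam(n);im=ctrl.grab_frame(n);cv2.imwrite(f"pics/{name}.png",im[:,:,::-1]);np.savez(f"pics/{name}.npz",K=c[0],R=c[1],t=c[2]);return c,im
def ld(name):
    z=np.load(f"pics/{name}.npz");return z["K"],z["R"],z["t"]
E
python3 - <<'E'
from h import *
goto(686,120,200,75)
E
```

```text
goto (686, 120, 200, 75) shift [ 695.1 -608.1   31.5] turn [-7.000e-02 -6.000e-02 -6.166e+01] rows 22.2
```

>>> servo_tool(commands=[1,695,-608,30,0,0,-62,1,695,-608,30,0,0,-62,1,695,-608,30,0,0,-62,1,695,-608,30,0,0,-62,1,695,-608,30,0,0,-62,1,695,-608,30,0,0,-62,1,695,-608,30,0,0,-62,1,695,-608,30,0,0,-62,1,695,-608,30,0,0,-62,1,695,-608,30,0,0,-62,1,695,-608,30,0,0,-62,1,695,-608,30,0,0,-62,1,695,-608,30,0,0,-62,1,695,-608,30,0,0,-62,1,695,-608,30,0,0,-62,1,695,-608,30,0,0,-62,1,695,-608,30,0,0,-62,1,695,-608,30,0,0,-62,1,695,-608,30,0,0,-62,1,695,-608,30,0,0,-62], grip_force=50)

```text
time: 1.82
tcp_pos: [0.6338, 0.048, 0.204]
eef_rot: [-0.001, 0.791, 0.611, 0.0]
force: [0.2, -0.6, -0.0]
finger_gap: 1.0
```

```bash
python3 - <<'E'
from h import *
st();goto(686,120,180,75)
E
```

```text
t 1.82 tcp [633.8  48.  204. ] yaw 75.36 F [ 0.2 -0.6 -0. ] gap 1.0 q [-0.1   0.24  1.62  0.    1.29  0.15]
goto (686, 120, 180, 75) shift [82.8 32.3 24.1] turn [-0.06 -0.07  0.36] rows 2.2
```

>>> servo_tool(commands=[1,41,16,12,0,0,0,1,83,32,24,0,0,0,1,83,32,24,0,0,0,1,83,32,24,0,0,0])

```text
time: 2.15
tcp_pos: [0.6856, 0.1228, 0.1777]
eef_rot: [-0.002, 0.79, 0.613, -0.001]
force: [0.4, -0.3, -0.5]
finger_gap: 0.999
```

```bash
python3 - <<'E'
from h import *
snap("wrist","w1");st()
E
```

```text
t 2.2 tcp [685.3 121.  178.7] yaw 75.46 F [-0.3  0.1 -0.6] gap 1.002 q [0.01 0.4  1.47 0.   1.28 0.27]
```

View pics/w1.png

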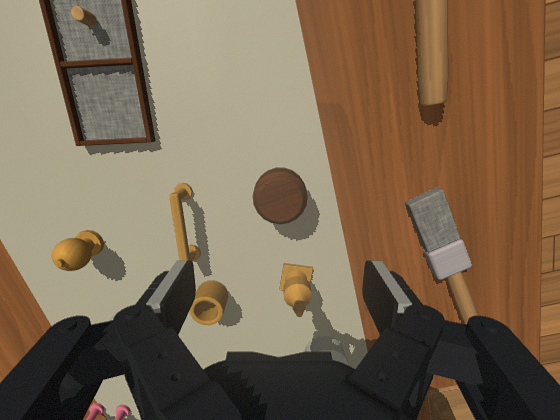

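The wrist view shows the foot at (280,195), pull at about (183,220), ball (71,255), ferrule (207,305), tall finial (298,285), and the two-part tray at top left.

```bash
python3 - <<'E'
from h import *
c=ld("w1");im=cv2.imread("pics/w1.png")
print("cam",-c[1].T@c[2])
r=im[150:240,235:325].astype(int);m=((r.sum(2)<230)&(r[:,:,2]>r[:,:,0]*1.5)).astype(np.uint8)
cs=max(cv2.findContours(m,cv2.RETR_EXTERNAL,cv2.CHAIN_APPROX_NONE)[0],key=cv2.contourArea)
(x,y),rad=cv2.minEnclosingCircle(cs);e=cv2.fitEllipse(cs);print(x+235,y+150,rad,e[0][0]+235,e[0][1]+150,e[1])
for z in(.025,.037):print(onz(c,e[0][0]+235,e[0][1]+150,z)*1e3)
for n,u,v,z in[("ball",71,255,.033),("ballbase",90,243,.004),("ferr",207,303,.036),("pullA",173,193,.034),("pullB",181,258,.034),("footA",183,190,.004),("footB",193,254,.004),("post",78,13,.024),("t2c",80,144,.012),("t2c",155,138,.012),("t2mid",66,63,.012),("t2mid",133,62,.012)]:
    print(n,np.round(onz(c,u,v,z)*1e3,1))
big=cv2.resize(im[160:340,140:330],None,fx=3.3,fy=3.3,interpolation=cv2.INTER_CUBIC);cv2.imwrite("pics/w1z.png",big)
E
```

```text
cam [0.70510578 0.19725915 0.32115615]
279.86982345581055 195.47337341308594 27.744678497314453 279.8353157043457 195.7279396057129 (52.84568786621094, 54.49343490600586)
[685.26853945 119.18953092  25.        ]
[686.07232795 122.35284653  37.        ]
ball [446.4 113.   33. ]
ballbase [449.7 113.4   4. ]
ferr [573.1  19.1  36. ]
pullA [580.8 151.5  34. ]
pullB [563.1  79.9  34. ]
footA [580.  147.2   4. ]
footB [564.2  69.1   4. ]
post [553.5 326.1  24. ]
t2c [495.8 222.1  12. ]
t2c [574.2 208.2  12. ]
t2mid [517.2 295.9  12. ]
t2mid [580.3 280.5  12. ]
```

View pics/w1z.png

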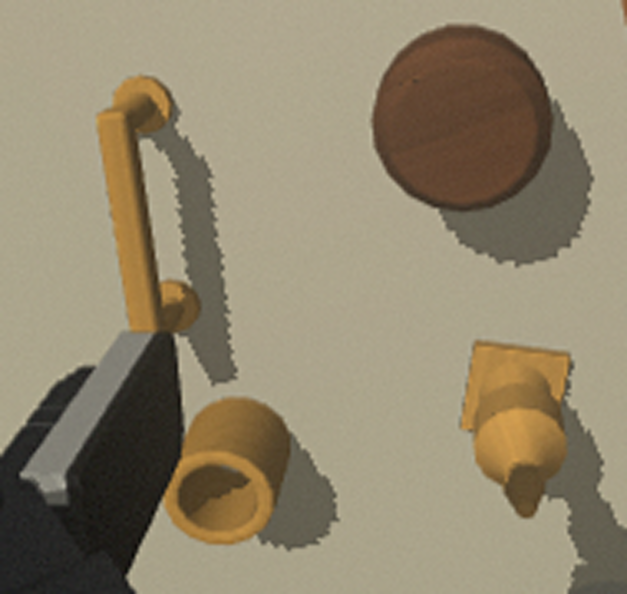

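```bash
python3 - <<'E'
from h import *
goto(686,120.5,6,75)
E
```

```text
goto (686, 120.5, 6, 75) shift [ -0.4   1.3 172.7] turn [-0.18 -0.01  0.46] rows 4.1
```

>>> servo_tool(commands=[1,0,1,35,0,0,0,1,0,1,70,0,0,0,1,0,1,105,0,0,0,1,0,1,135,0,0,0,1,0,1,155,0,0,0,1,0,1,168,0,0,0,1,0,1,173,0,0,0,1,0,1,173,0,0,0,0,0,1,173,0,0,0,0,0,1,173,0,0,0,0,0,1,173,0,0,0,0,0,1,173,0,0,0,0,0,1,173,0,0,0,0,0,1,173,0,0,0], grip_force=50)

```text
time: 3.37
tcp_pos: [0.6877, 0.121, 0.0084]
eef_rot: [0.0, 0.791, 0.612, 0.001]
force: [-0.5, -0.5, 5.8]
finger_gap: 0.639
```

```bash
python3 - <<'E'
from h import *
st()
E
```

```text
t 3.37 tcp [687.7 121.    8.4] yaw 75.48 F [-0.5 -0.5  5.8] gap 0.639 q [0.01 0.61 1.52 0.   1.02 0.26]
```

>>> servo_tool(commands=[0,0,0,-15,0,0,0,0,0,0,-45,0,0,0,0,0,0,-80,0,0,0,0,0,0,-115,0,0,0,0,0,0,-135,0,0,0,0,0,0,-140,0,0,0])

```text
time: 3.87
tcp_pos: [0.6906, 0.1211, 0.1559]
eef_rot: [0.003, 0.791, 0.612, 0.005]
force: [1.5, 0.5, 0.6]
finger_gap: 0.635
```

```bash
python3 - <<'E'
from h import *
st();goto(497,-316,150,75)
E
```

```text
t 3.87 tcp [690.6 121.1 155.9] yaw 75.5 F [1.5 0.5 0.6] gap 0.635 q [0.01 0.42 1.48 0.   1.23 0.26]
goto (497, -316, 150, 75) shift [-471.7  -78.     3.1] turn [ 0.65 -0.23  0.5 ] rows 11.5
```

>>> servo_tool(commands=[0,-15,-2,0,0,0,0,0,-45,-7,0,0,0,0,0,-80,-13,0,0,0,0,0,-120,-20,0,0,0,0,0,-160,-26,0,0,0,0,0,-200,-33,0,0,0,0,0,-240,-40,0,0,0,0,0,-280,-46,0,0,0,0,0,-320,-53,0,0,0,0,0,-360,-60,0,0,0,0,0,-400,-66,0,0,0,0,0,-435,-72,0,0,0,0,0,-460,-76,0,0,0,0,0,-472,-78,0,0.5,0,0.5,0,-472,-78,0,0.5,0,0.5,0,-472,-78,0,0.5,0,0.5,0,-472,-78,0,0.5,0,0.5])

```text
time: 5.28
tcp_pos: [0.4969, -0.3149, 0.1524]
eef_rot: [-0.001, 0.793, 0.609, 0.002]
force: [-0.3, 0.7, -0.6]
finger_gap: 0.631
```

```bash
python3 - <<'E'
from h import *
snap("wrist","w2");st()
E
```

```text
t 5.33 tcp [ 497.2 -314.8  152.6] yaw 75.1 F [-1.  -0.2 -0.8] gap 0.635 q [-0.76  0.19  1.78  0.01  1.18 -0.5 ]
```

View pics/w2.png

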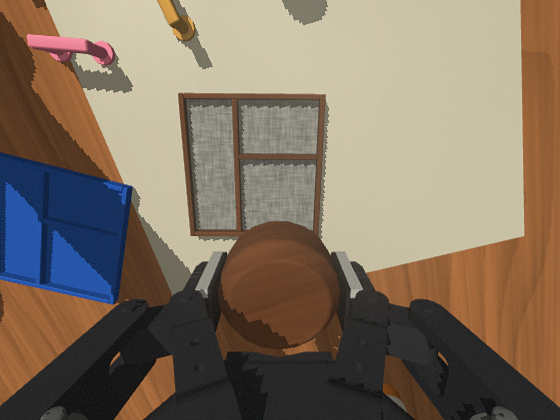

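```bash
python3 - <<'E'
from h import *
c=ld("w2");im=cv2.imread("pics/w2.png")
cv2.imwrite("pics/w2z.png",cv2.resize(im[85:245,170:340],None,fx=3.7,fy=3.7,interpolation=cv2.INTER_CUBIC))
E
```

```text
(no output)
```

View pics/w2z.png

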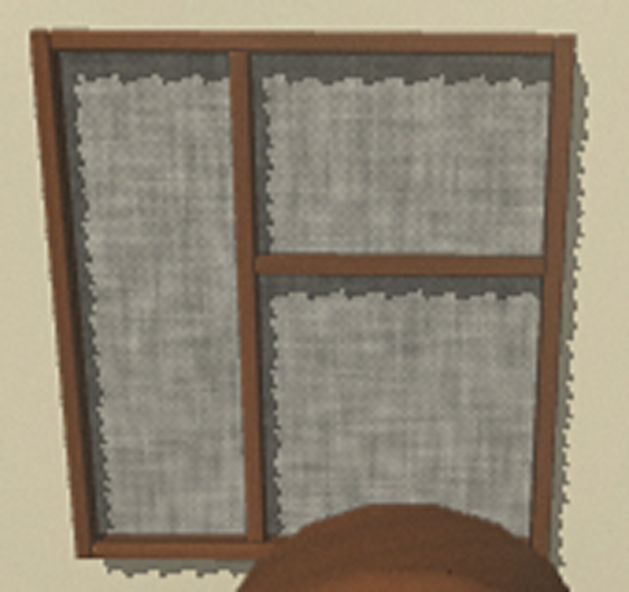

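```bash
cat > t3.py <<'E'
from h import *
c=ld("w2")
f=lambda x,y:onz(c,170+x/3.7-.36,85+y/3.7-.36,.012)[:2]*1e3
P=np.array([f(33,31),f(575,36),f(78,556),f(245,263),f(543,265)]) # TL TR BL, divider left (-16... ) 
print(P.round(1))
Q=np.array([[-67.5,70.5],[67.5,70.5],[-67.5,-70.5]])
q=Q-Q.mean(0);p=P[:3]-P[:3].mean(0)
a=np.arctan2((q[:,0]*p[:,1]-q[:,1]*p[:,0]).sum(),(q*p).sum());Rm=np.array([[np.cos(a),-np.sin(a)],[np.sin(a),np.cos(a)]])
t=P[:3].mean(0)-Rm@Q.mean(0);print("yaw",np.degrees(a),"centre",t,"res",(P[:3]-(Q@Rm.T+t)).round(1).tolist())
for n,k in(("sq",(24.5,-27.5)),("ob",(24.5,40.5)),("ch",(-40.5,0))):print(n,(Rm@k+t).round(1))
E
python3 t3.py; python3 -c "
from h import *
goto(498,-313.5,14,75)"
```

```text
[[ 434.  -197.3]
 [ 562.9 -232.9]
 [ 396.5 -331.9]
 [ 467.4 -265. ]
 [ 542.9 -285.7]]
yaw -15.503271360426586 centre [ 479.86013237 -282.67561021] res [[0.3, -0.6], [-0.9, -0.1], [0.5, 0.7]]
sq [ 496.1 -315.7]
ob [ 514.3 -250.2]
ch [ 440.8 -271.9]
goto (498, -313.5, 14, 75) shift [  0.8   0.3 138.6] turn [ 0.1  -0.28  0.1 ] rows 3.3
```

>>> servo_tool(commands=[0,0,-1,30,0,0,0,0,0,-1,65,0,0,0,0,0,-1,95,0,0,0,0,0,-1,115,0,0,0,0,0,-1,127,0,0,0,0,0,-1,132,0,0,0,0,0,-1,134,0,0,0,0,0,-1,134,0,0,0,0,0,-1,134,0,0,0])

```text
time: 6.08
tcp_pos: [0.4977, -0.3146, 0.0202]
eef_rot: [0.001, 0.793, 0.61, 0.003]
force: [0.3, -0.3, -0.3]
finger_gap: 0.639
```

```bash
python3 - <<'E'
from h import *
st();goto(496.5,-315.5,12,75);snap("scene","s2")
im=cv2.imread("pics/s2.png");cv2.imwrite("pics/s2z.png",cv2.resize(im[230:400,90:290],None,fx=3.5,fy=3.5,interpolation=cv2.INTER_CUBIC))
E
```

```text
t 6.08 tcp [ 497.7 -314.6   20.2] yaw 75.12 F [ 0.3 -0.3 -0.3] gap 0.639 q [-0.76  0.38  1.82  0.01  0.94 -0.5 ]
goto (496.5, -315.5, 12, 75) shift [-1.2 -1.   8.2] turn [ 0.25 -0.2   0.12] rows 0.2
```

View pics/s2z.png

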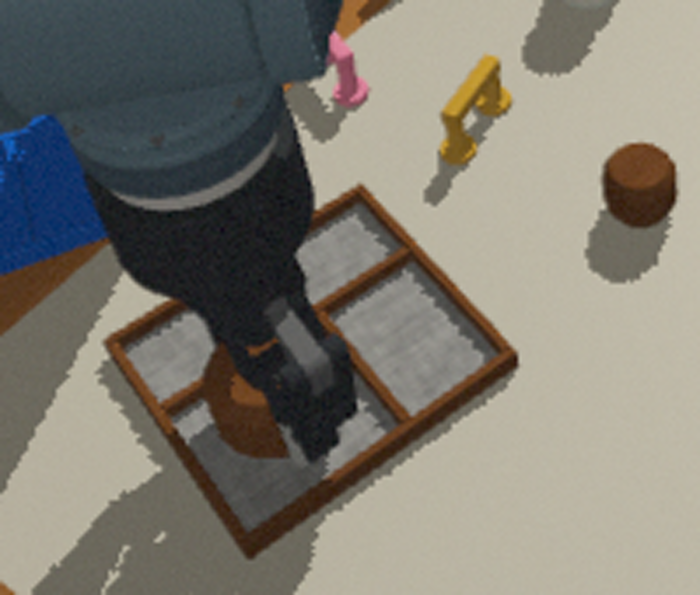

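The foot hangs inside the square compartment. I'll lower it gently until it touches.

>>> servo_tool(commands=[0,-1,-1,3,0,0,0,0,-1,-1,5,0,0,0,0,-1,-1,7,0,0,0,0,-1,-1,8,0,0,0,0,-1,-1,8,0,0,0,0,-1,-1,8,0,0,0])

```text
time: 6.63
tcp_pos: [0.4965, -0.3155, 0.0125]
eef_rot: [0.001, 0.793, 0.61, 0.003]
force: [-0.7, 1.3, 2.7]
finger_gap: 0.636
```

>>> servo_tool(commands=[0.66,0,0,0.5,0,0,0,0.7,0,0,0.5,0,0,0,0.75,0,0,0,0,0,0,0.8,0,0,0,0,0,0,0.85,0,0,0,0,0,0,0.85,0,0,0,0,0,0,0.85,0,0,-15,0,0,0,0.85,0,0,-50,0,0,0,0.85,0,0,-90,0,0,0,0.85,0,0,-130,0,0,0,1,0,0,-150,0,0,0,1,0,0,-150,0,0,0])

```text
time: 7.63
tcp_pos: [0.4985, -0.3184, 0.1694]
eef_rot: [0.007, 0.793, 0.61, 0.004]
force: [0.1, 0.1, 0.7]
finger_gap: 1.003
```

```bash
python3 - <<'E'
from h import *
snap("wrist","w3");st();goto(449.5,112,150,75)
E
```

```text
t 7.68 tcp [ 497.2 -317.2  166. ] yaw 75.12 F [-0.1 -0.2  0. ] gap 0.997 q [-0.76  0.17  1.77  0.01  1.19 -0.5 ]
goto (449.5, 112, 150, 75) shift [ 402.6 -156.5   14.4] turn [ 0.59 -0.    0.12] rows 10.4
```

View pics/w3.png

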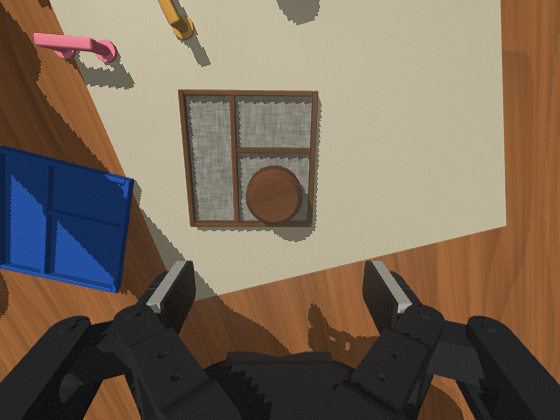

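>>> servo_tool(commands=[1,20,-8,1,0,0,0,1,58,-23,2,0,0,0,1,96,-37,4,0,0,0,1,134,-52,5,0,0,0,1,172,-67,6,0,0,0,1,210,-82,8,0,0,0,1,248,-96,9,0,0,0,1,286,-111,10,0,0,0,1,324,-126,12,0,0,0,1,360,-140,13,0,0,0,1,390,-152,14,0,0,0,1,403,-156,14,0,0,0,1,403,-156,14,0,0,0,1,403,-156,14,0,0,0])

```text
time: 8.85
tcp_pos: [0.449, 0.1127, 0.1489]
eef_rot: [0.003, 0.792, 0.61, 0.002]
force: [0.5, 0.0, 0.7]
finger_gap: 1.002
```

```bash
python3 - <<'E'
from h import *
snap("wrist","w4");st()
E
```

```text
t 8.9 tcp [449.4 112.  149.2] yaw 75.14 F [ 0.5 -1.   0.3] gap 0.995 q [ 0.   -0.11  2.09 -0.    1.15  0.26]
```

View pics/w4.png

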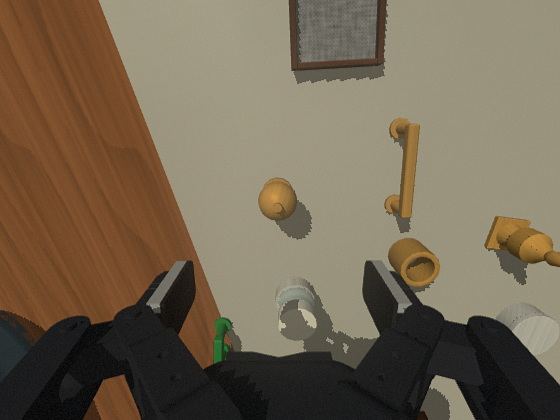

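The ball sits at about (278,201), directly under the gripper, with the pull's bar from (413,126) to (405,215).

```bash
python3 - <<'E'
from h import *
c=ld("w4");im=cv2.imread("pics/w4.png")
hsv=cv2.cvtColor(im,cv2.COLOR_BGR2HSV);m=((hsv[:,:,1]>130)&(hsv[:,:,2]>80)).astype(np.uint8)
for n,(x0,y0,x1,y1) in dict(ball=(250,170,310,230),pull=(380,110,425,225),ferr=(380,233,445,295)).items():
    cs=max(cv2.findContours(m[y0:y1,x0:x1],cv2.RETR_EXTERNAL,cv2.CHAIN_APPROX_NONE)[0],key=cv2.contourArea)
    x,y,w,h=cv2.boundingRect(cs);print(n,x+x0,y+y0,x+x0+w,y+y0+h)
cx,cy=(259+297)/2,201.5
print(onz(c,278,202,.033)*1e3)
g=lambda u,v,z:np.round(onz(c,u,v,z)*1e3,1)
print("pull",g(413,124,.034),g(405,217,.034),g(398,130,.003),g(391,207,.003))
cv2.imwrite("pics/w4z.png",cv2.resize(im[110:300,250:450],None,fx=3.1,fy=3.1,interpolation=cv2.INTER_CUBIC))
E
```

```text
ball 259 178 296 220
pull 385 118 420 218
ferr 389 238 440 287
[449.26765426 112.8401252   33.        ]
pull [579.1 150.8  34. ] [561.7  67.8  34. ] [577.8 144.5   3. ] [560.2  68.4   3. ]
```

View pics/w4z.png

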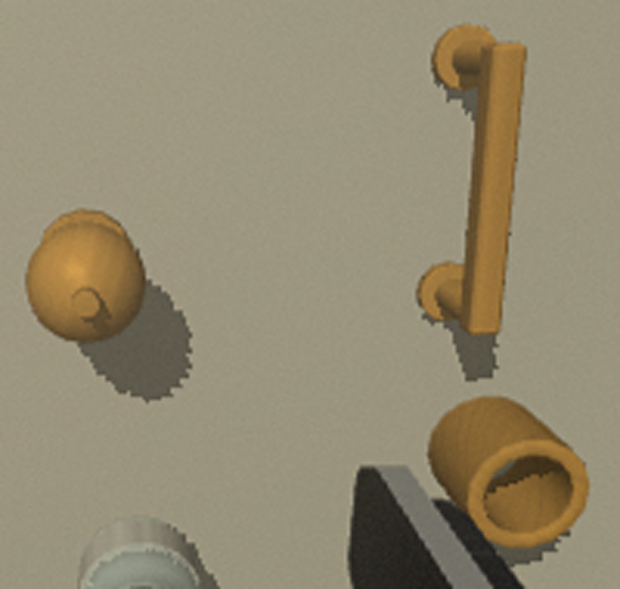

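>>> servo_tool(commands=[0.9,1,0,30,0,0,0,0.8,1,0,65,0,0,0,0.8,1,0,95,0,0,0,0.8,1,0,120,0,0,0,0.8,1,0,135,0,0,0,0.8,1,0,140,0,0,0,0.8,1,0,140,0,0,0,0.6,1,0,140,0,0,0,0.4,1,0,140,0,0,0,0.3,1,0,140,0,0,0,0.2,1,0,140,0,0,0,0.2,1,0,140,0,0,0,0.2,1,0,140,0,0,0,0.2,1,0,140,0,0,0], grip_force=40)

```text
time: 10.07
tcp_pos: [0.4521, 0.1124, 0.0108]
eef_rot: [0.005, 0.793, 0.61, 0.003]
force: [-1.1, -0.7, 7.1]
finger_gap: 0.401
```

```bash
python3 - <<'E'
from h import *
st()
E
```

```text
t 10.07 tcp [452.1 112.4  10.8] yaw 75.16 F [-1.1 -0.7  7.1] gap 0.401 q [ 0.    0.15  2.13 -0.    0.84  0.26]
```

>>> servo_tool(commands=[0.2,0,0,-10,0,0,0,0.2,0,0,-35,0,0,0,0.2,0,0,-70,0,0,0,0.2,0,0,-105,0,0,0,0.2,0,0,-128,0,0,0,0.2,0,0,-132,0,0,0])

```text
time: 10.57
tcp_pos: [0.4539, 0.1131, 0.1489]
eef_rot: [0.008, 0.792, 0.61, 0.007]
force: [1.1, -0.7, -1.0]
finger_gap: 0.4
```

```bash
python3 - <<'E'
from h import *
st();goto(514.3,-250.2,145,74.5)
E
```

```text
t 10.57 tcp [453.9 113.1 148.9] yaw 75.18 F [ 1.1 -0.7 -1. ] gap 0.4 q [ 0.   -0.11  2.09 -0.    1.14  0.26]
goto (514.3, -250.2, 145, 74.5) shift [-335.8  151.1    6.4] turn [ 1.23 -0.14  0.68] rows 8.8
```

>>> servo_tool(commands=[0.2,-12,5,0,0,0,0,0.2,-36,16,1,0,0,0,0.2,-70,31,2,0,0,0,0.2,-105,47,2,0,0,0,0.2,-140,63,3,0,0,0,0.2,-175,79,3,0,0,0,0.2,-210,95,4,0,0,0,0.2,-245,110,4,0,0,0,0.2,-280,126,5,0,0,0,0.2,-310,140,6,1,0,0.5,0.2,-329,148,6,1,0,0.5,0.2,-336,151,6,1,0,0.5,0.2,-336,151,6,1,0,0.5,0.2,-336,151,6,1,0,0.5,0.2,-336,151,6,1,0,0.5])

```text
time: 11.82
tcp_pos: [0.5137, -0.2487, 0.1449]
eef_rot: [0.0, 0.795, 0.607, 0.002]
force: [0.1, 0.4, -0.8]
finger_gap: 0.397
```

```bash
python3 - <<'E'
from h import *
snap("wrist","w5");st();goto(514.3,-250.2,17,74.5)
E
```

```text
t 11.87 tcp [ 513.8 -248.7  145. ] yaw 74.77 F [ 0.1 -0.2 -0.6] gap 0.397 q [-0.65  0.15  1.83  0.    1.16 -0.39]
goto (514.3, -250.2, 17, 74.5) shift [ -1.7   0.5 128. ] turn [ 0.18 -0.17  0.27] rows 3.1
```

View pics/w5.png

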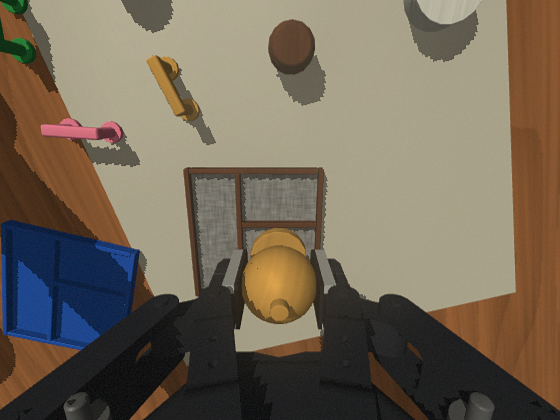

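>>> servo_tool(commands=[0.2,-2,0,30,0,0,0,0.2,-2,0,62,0,0,0,0.2,-2,0,92,0,0,0,0.2,-2,0,112,0,0,0,0.2,-2,0,121,0,0,0,0.2,-2,0,125,0,0,0,0.2,-2,0,127,0,0,0,0.2,-2,0,128,0,0,0,0.2,-2,0,129,0,0,0,0.2,-2,0,129,0,0,0])

```text
time: 12.7
tcp_pos: [0.5145, -0.2509, 0.0173]
eef_rot: [0.001, 0.795, 0.607, 0.002]
force: [-0.4, -1.0, -0.5]
finger_gap: 0.397
```

```bash
python3 - <<'E'
from h import *
st()
E
```

```text
t 12.7 tcp [ 514.5 -250.9   17.3] yaw 74.78 F [-0.4 -1.  -0.5] gap 0.397 q [-0.65  0.36  1.86  0.    0.92 -0.39]
```

>>> servo_tool(commands=[0.2,0,0,1,0,0,0,0.2,0,0,2,0,0,0,0.2,0,0,3,0,0,0,0.2,0,0,3.5,0,0,0,0.2,0,0,3.5,0,0,0])

```text
time: 13.12
tcp_pos: [0.515, -0.2512, 0.0149]
eef_rot: [0.002, 0.795, 0.607, 0.002]
force: [-3.4, 1.2, 6.4]
finger_gap: 0.402
```

>>> servo_tool(commands=[0.43,0,0,0,0,0,0,0.47,0,0,0,0,0,0,0.52,0,0,0,0,0,0,0.58,0,0,0,0,0,0,0.65,0,0,0,0,0,0,0.65,0,0,0,0,0,0,0.65,0,0,-12,0,0,0,0.65,0,0,-45,0,0,0,0.65,0,0,-85,0,0,0,0.7,0,0,-115,0,0,0,0.7,0,0,-135,0,0,0,0.7,0,0,-135,0,0,0])

```text
time: 14.12
tcp_pos: [0.5171, -0.2534, 0.1569]
eef_rot: [0.007, 0.794, 0.607, 0.004]
force: [-0.9, -0.2, -0.5]
finger_gap: 0.699
```

```bash
python3 - <<'E'
from h import *
snap("wrist","w6");st();goto(569.5,108.5,130,77)
E
```

```text
t 14.17 tcp [ 515.8 -252.5  153.8] yaw 74.79 F [-0.2 -0.5 -0.7] gap 0.7 q [-0.65  0.15  1.82  0.    1.16 -0.39]
goto (569.5, 108.5, 130, 77) shift [362.4 -43.2  23. ] turn [ 0.69  0.06 -2.21] rows 8.8
```

View pics/w6.png

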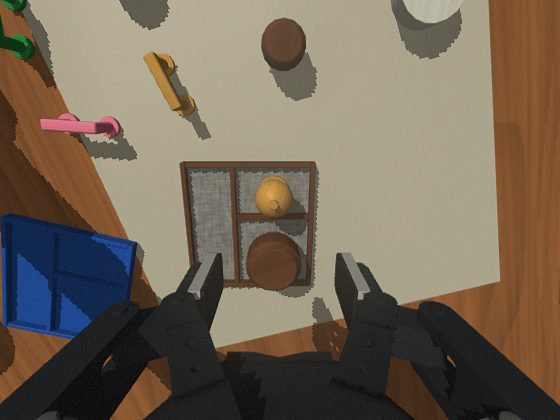

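Ball and foot stand in their compartments, at about (274,197) and (274,261). The long pull is next.

>>> servo_tool(commands=[0.7,12,-1,0,0,0,0,0.7,36,-4,2,0,0,0,0.7,72,-8,4,0,0,-1,0.7,110,-13,7,0,0,-1,0.7,148,-18,9,0,0,-1,0.7,186,-22,12,0,0,-1,0.7,224,-27,14,0,0,-2,0.7,262,-31,17,0,0,-2,0.7,300,-36,19,0,0,-2,0.7,332,-40,21,0.5,0,-2,0.7,354,-42,23,0.5,0,-2,0.7,362,-43,23,0.5,0,-2,0.7,362,-43,23,0.5,0,-2,0.7,362,-43,23,0.5,0,-2])

```text
time: 15.33
tcp_pos: [0.5686, 0.1081, 0.129]
eef_rot: [0.001, 0.784, 0.621, -0.0]
force: [-0.8, 0.4, 0.3]
finger_gap: 0.702
```

```bash
python3 - <<'E'
from h import *
snap("wrist","w7");st()
E
```

```text
t 15.38 tcp [568.9 107.4 129.3] yaw 76.76 F [-1.3  0.7 -0.2] gap 0.705 q [-0.01  0.19  1.82 -0.    1.13  0.22]
```

View pics/w7.png

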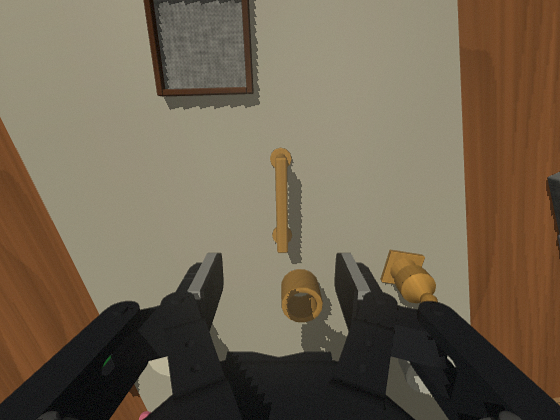

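```bash
python3 - <<'E'
from h import *
c=ld("w7");g=lambda u,v,z:np.round(onz(c,u,v,z)*1e3,1)
a,b=g(280.5,157,.034),g(281.8,252,.034);print(a,b,(a+b)/2,np.degrees(np.arctan2(*(a-b)[[1,0]])))
a,b=g(280.7,157,.003),g(281.5,236,.003);print(a,b,(a+b)/2,np.degrees(np.arctan2(*(a-b)[[1,0]])))
goto(570,108.5,11,77)
E
```

```text
[580.3 151.2  34. ] [562.1  67.6  34. ] [571.2 109.4  34. ] 77.71815532827479
[579.8 146.9   3. ] [562.8  69.9   3. ] [571.3 108.4   3. ] 77.5500034921934
goto (570, 108.5, 11, 77) shift [  1.5   0.6 118.3] turn [ 0.11  0.1  -0.24] rows 2.8
```

>>> servo_tool(commands=[0.7,2,2,25,0,0,-1,0.65,2,2,58,0,0,-1,0.6,2,2,88,0,0,-1,0.6,2,2,107,0,0,-1,0.6,2,2,117,0,0,-1,0.5,2,2,120,0,0,-1,0.4,2,2,120,0,0,-1,0.3,2,2,120,0,0,-1,0.2,2,2,120,0,0,-1,0.1,2,2,120,0,0,-1,0,2,2,120,0,0,-1,0,2,2,120,0,0,-1,0,2,2,120,0,0,-1,0,2,2,120,0,0,-1,0,2,2,120,0,0,-1], grip_force=60)

```text
time: 16.63
tcp_pos: [0.5728, 0.1086, 0.011]
eef_rot: [0.002, 0.778, 0.628, 0.001]
force: [-2.1, -1.1, 6.0]
finger_gap: 0.107
```

```bash
python3 - <<'E'
from h import *
st()
E
```

```text
t 16.63 tcp [572.8 108.6  11. ] yaw 77.77 F [-2.1 -1.1  6. ] gap 0.107 q [-0.01  0.39  1.83 -0.    0.92  0.21]
```

>>> servo_tool(commands=[0,0,0,-8,0,0,0,0,0,0,-30,0,0,0,0,0,0,-62,0,0,0,0,0,0,-98,0,0,0,0,0,0,-125,0,0,0,0,0,0,-132,0,0,0])

```text
time: 17.13
tcp_pos: [0.5753, 0.1091, 0.1491]
eef_rot: [0.005, 0.778, 0.628, 0.005]
force: [0.8, -0.3, -0.7]
finger_gap: 0.103
```

```bash
python3 - <<'E'
from h import *
st();goto(440.8,-271.9,140,74.5)
E
```

```text
t 17.13 tcp [575.3 109.1 149.1] yaw 77.79 F [ 0.8 -0.3 -0.7] gap 0.103 q [-0.01  0.18  1.8  -0.    1.16  0.21]
goto (440.8, -271.9, 140, 74.5) shift [-400.9  -51.     8.2] turn [ 0.8  -0.06  3.29] rows 9.7
```

>>> servo_tool(commands=[0,-12,-1,0,0,0,0,0,-38,-5,1,0,0,0,0,-74,-9,2,0,0,1,0,-111,-14,3,0,0,1,0,-148,-19,3,0,0,1,0,-185,-24,4,0,0,2,0,-222,-28,5,0,0,2,0,-259,-33,5,0,0,2,0,-296,-38,6,0,0,3,0,-333,-42,7,0,0,3,0,-366,-47,8,0.5,0,3,0,-390,-50,8,0.5,0,3.3,0,-401,-51,8,0.5,0,3.3,0,-401,-51,8,0.5,0,3.3,0,-401,-51,8,0.5,0,3.3,0,-401,-51,8,0.5,0,3.3])

```text
time: 18.47
tcp_pos: [0.4405, -0.2706, 0.1393]
eef_rot: [0.001, 0.796, 0.606, 0.002]
force: [-0.2, 0.1, -1.6]
finger_gap: 0.1
```

```bash
python3 - <<'E'
from h import *
snap("wrist","w8");st();goto(440.8,-271.9,20,74.5)
E
```

```text
t 18.52 tcp [ 440.8 -270.5  139.5] yaw 74.59 F [ 0.2 -0.5 -1. ] gap 0.102 q [-0.77  0.04  1.97  0.    1.13 -0.5 ]
goto (440.8, -271.9, 20, 74.5) shift [-1.500e+00 -1.000e-01  1.195e+02] turn [ 0.23 -0.12  0.09] rows 2.9
```

View pics/w8.png

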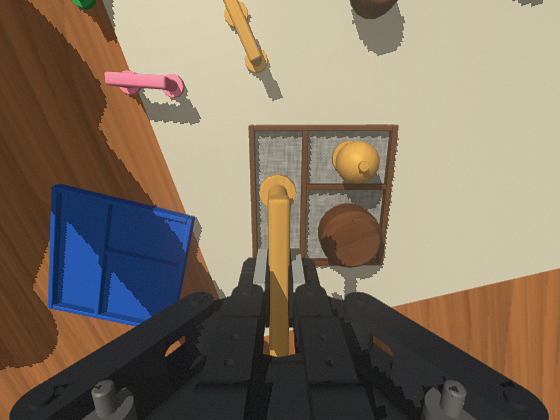

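>>> servo_tool(commands=[0,-1.5,0,25,0,0,0,0,-1.5,0,55,0,0,0,0,-1.5,0,80,0,0,0,0,-1.5,0,100,0,0,0,0,-1.5,0,112,0,0,0,0,-1.5,0,118,0,0,0,0,-1.5,0,121,0,0,0,0,-1.5,0,122,0,0,0,0,-1.5,0,123,0,0,0,0,-1.5,0,123,0,0,0])

```text
time: 19.35
tcp_pos: [0.4416, -0.2725, 0.0176]
eef_rot: [0.002, 0.795, 0.606, 0.002]
force: [-0.8, -0.1, -1.1]
finger_gap: 0.102
```

```bash
python3 - <<'E'
from h import *
st()
E
```

```text
t 19.35 tcp [ 441.6 -272.5   17.6] yaw 74.6 F [-0.8 -0.1 -1.1] gap 0.102 q [-0.77  0.25  2.    0.    0.89 -0.51]
```

>>> servo_tool(commands=[0,0,0,1,0,0,0,0,0,0,2,0,0,0,0,0,0,3,0,0,0,0,0,0,3.5,0,0,0,0,0,0,3.5,0,0,0])

```text
time: 19.77
tcp_pos: [0.442, -0.2729, 0.015]
eef_rot: [0.002, 0.795, 0.606, 0.002]
force: [-1.1, 1.4, 5.1]
finger_gap: 0.101
```

>>> servo_tool(commands=[0.13,0,0,0,0,0,0,0.17,0,0,0,0,0,0,0.22,0,0,0,0,0,0,0.27,0,0,0,0,0,0,0.3,0,0,0,0,0,0,0.3,0,0,0,0,0,0,0.3,0,0,-12,0,0,0,0.3,0,0,-45,0,0,0,0.4,0,0,-85,0,0,0,0.6,0,0,-115,0,0,0,0.8,0,0,-130,0,0,0,0.8,0,0,-130,0,0,0])

```text
time: 20.77
tcp_pos: [0.4436, -0.2749, 0.1507]
eef_rot: [0.007, 0.795, 0.606, 0.003]
force: [0.6, 0.3, 0.2]
finger_gap: 0.793
```

```bash
python3 - <<'E'
from h import *
snap("wrist","w9");st();goto(568,9.5,130,77)
E
```

```text
t 20.82 tcp [ 442.3 -273.8  147.8] yaw 74.6 F [0.4 0.3 0.2] gap 0.802 q [-0.77  0.03  1.96  0.    1.14 -0.51]
goto (568, 9.5, 130, 77) shift [306.5  45.7  17.7] turn [ 0.64  0.12 -2.4 ] rows 7.4
```

View pics/w9.png

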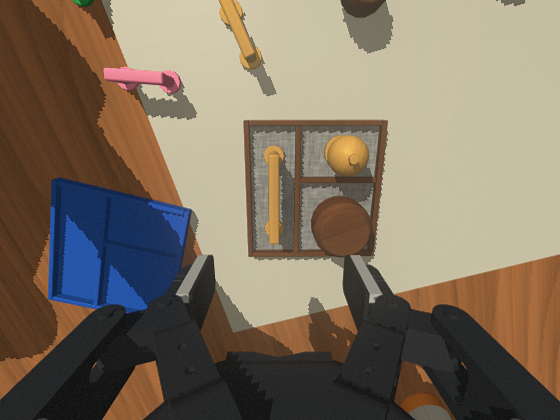

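The first kit is complete: pull from (274,150) to (274,238) in the channel, ball (346,156), foot (341,225). The ferrule is next.

>>> servo_tool(commands=[0.8,12,2,0,0,0,0,0.8,36,5,2,0,0,0,0.8,72,11,4,0,0,-1,0.8,108,16,6,0,0,-1,0.8,145,22,8,0,0,-1,0.8,182,27,10,0,0,-2,0.8,218,33,12,0,0,-2,0.8,252,38,15,0,0,-2,0.8,282,42,17,0.5,0,-2.4,0.8,300,45,18,0.5,0,-2.4,0.8,306,46,18,0.5,0,-2.4,0.8,306,46,18,0.5,0,-2.4,0.8,306,46,18,0.5,0,-2.4])

```text
time: 21.9
tcp_pos: [0.5672, 0.0091, 0.1286]
eef_rot: [0.001, 0.782, 0.623, -0.001]
force: [0.4, 0.4, -0.3]
finger_gap: 0.8
```

```bash
python3 - <<'E'
from h import *
c,im=snap("wrist","w10");st()
im=cv2.imread("pics/w10.png");cv2.imwrite("pics/w10z.png",cv2.resize(im[130:300,170:390],None,fx=3.4,fy=3.4,interpolation=cv2.INTER_CUBIC))
E
```

```text
t 21.95 tcp [567.3   8.5 128.9] yaw 76.97 F [ 0.3 -0.8  0.2] gap 0.798 q [-0.18  0.17  1.85 -0.    1.13  0.04]
```

View pics/w10z.png

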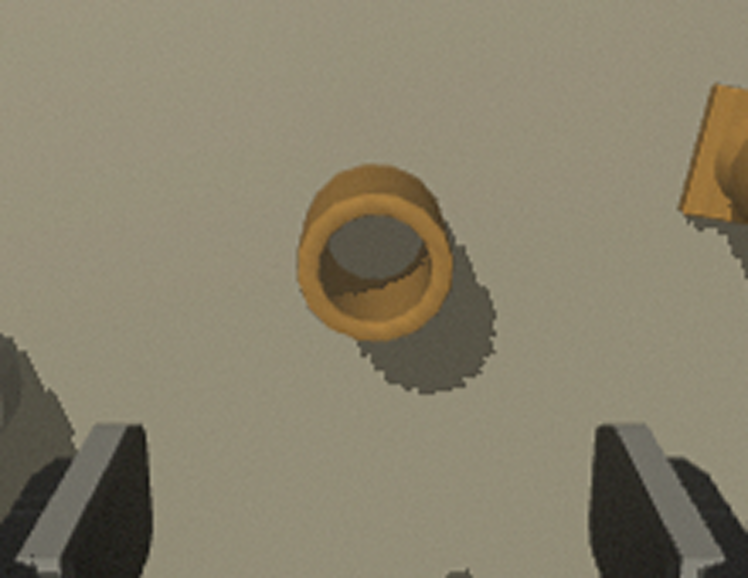

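```bash
python3 - <<'E'
from h import *
c=ld("w10");p=onz(c,279.9,208.2,.036)*1e3;print(p);goto(p[0],p[1],7,77)
E
```

```text
[568.45116965  10.29746397  36.        ]
goto (np.float64(568.4511696495088), np.float64(10.297463968000006), 7, 77) shift [  2.3   0.6 121.9] turn [ 0.04  0.15 -0.03] rows 2.9
```

>>> servo_tool(commands=[0.8,2,0,25,0,0,0,0.8,2,0,58,0,0,0,0.75,2,0,90,0,0,0,0.75,2,0,110,0,0,0,0.75,2,0,119,0,0,0,0.75,2,0,122,0,0,0,0.65,2,0,122,0,0,0,0.55,2,0,122,0,0,0,0.45,2,0,122,0,0,0,0.35,2,0,122,0,0,0,0.2,2,0,122,0,0,0,0.2,2,0,122,0,0,0,0.2,2,0,122,0,0,0], grip_force=40)

```text
time: 23.03
tcp_pos: [0.5693, 0.0096, 0.009]
eef_rot: [0.003, 0.783, 0.622, 0.0]
force: [-0.7, -0.8, 6.8]
finger_gap: 0.463
```

```bash
python3 - <<'E'
from h import *
st()
E
```

```text
t 23.03 tcp [569.3   9.6   9. ] yaw 76.98 F [-0.7 -0.8  6.8] gap 0.463 q [-0.18  0.37  1.87 -0.    0.9   0.05]
```

>>> servo_tool(commands=[0.2,0,0,-8,0,0,0,0.2,0,0,-30,0,0,0,0.2,0,0,-62,0,0,0,0.2,0,0,-95,0,0,0,0.2,0,0,-115,0,0,0,0.2,0,0,-120,0,0,0])

```text
time: 23.53
tcp_pos: [0.5717, 0.0098, 0.1344]
eef_rot: [0.006, 0.783, 0.622, 0.003]
force: [0.7, 0.6, -0.8]
finger_gap: 0.455
```

```bash
python3 - <<'E'
from h import *
st();goto(541,275,130,79)
E
```

```text
t 23.53 tcp [571.7   9.8 134.4] yaw 77.0 F [ 0.7  0.6 -0.8] gap 0.455 q [-0.18  0.17  1.84 -0.    1.12  0.05]
goto (541, 275, 130, 79) shift [251.5 -89.6   2.6] turn [ 0.75  0.15 -2.  ] rows 6.4
```

>>> servo_tool(commands=[0.2,12,-4,0,0,0,0,0.2,36,-13,0,0,0,0,0.2,70,-25,1,0,0,-1,0.2,105,-37,1,0,0,-1,0.2,140,-50,1,0,0,-1,0.2,175,-62,2,0,0,-2,0.2,210,-75,2,0,0,-2,0.2,236,-84,3,0.5,0,-2,0.2,249,-89,3,0.5,0,-2,0.2,252,-90,3,0.5,0,-2,0.2,252,-90,3,0.5,0,-2,0.2,252,-90,3,0.5,0,-2])

```text
time: 24.53
tcp_pos: [0.5405, 0.2746, 0.1288]
eef_rot: [0.002, 0.772, 0.636, -0.0]
force: [0.6, -0.8, -1.3]
finger_gap: 0.462
```

```bash
python3 - <<'E'
from h import *
snap("wrist","w11");st()
E
```

```text
t 24.58 tcp [540.8 274.3 129.1] yaw 78.92 F [ 0.6 -0.6 -0.8] gap 0.46 q [ 0.28  0.25  1.74 -0.01  1.14  0.48]
```

View pics/w11.png

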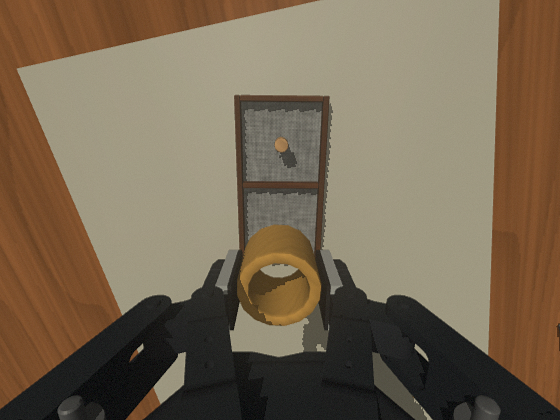

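```bash
python3 - <<'E'
from h import *
c=ld("w11");im=cv2.imread("pics/w11.png")
cv2.imwrite("pics/w11z.png",cv2.resize(im[85:255,220:345],None,fx=3.4,fy=3.4,interpolation=cv2.INTER_CUBIC))
g=lambda u,v,z:np.round(onz(c,u,v,z)*1e3,1)
print(g(282,145,.024),g(281.5,147.5,.004+.0),g(235.5,96,.012),g(329.5,97,.012))
E
```

```text
[553.7 326.2  24. ] [552.7 322.1   4. ] [523. 372.  12.] [600.2 356.2  12. ]
```

View pics/w11z.png

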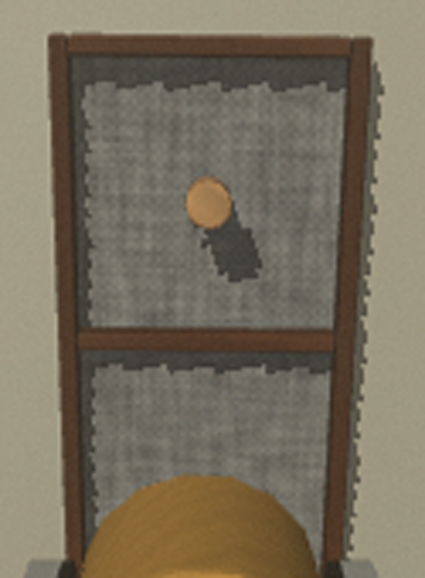

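```bash
python3 - <<'E'
from h import *
goto(553.3,325.3,75,78.9)
E
```

```text
goto (553.3, 325.3, 75, 78.9) shift [52.6  2.3 53.9] turn [0.21 0.2  0.02] rows 1.8
```

>>> servo_tool(commands=[0.2,15,1,5,0,0,0,0.2,35,1,20,0,0,0,0.2,48,2,40,0,0,0,0.2,52,2,54,0,0,0,0.2,52,2,65,0,0,0,0.2,52,2,72,0,0,0,0.2,52,2,76,0,0,0,0.2,52,2,76,0,0,0,0.2,52,2,76,0,0,0])

```text
time: 25.33
tcp_pos: [0.5534, 0.3241, 0.0535]
eef_rot: [0.003, 0.772, 0.635, 0.0]
force: [1.4, -1.1, -1.1]
finger_gap: 0.459
```

```bash
python3 - <<'E'
from h import *
snap("wrist","w12");st();goto(553.3,325.3,20,78.9);snap("side","d12");snap("scene","s12")
w=cv2.imread("pics/w12.png");im=cv2.imread("pics/d12.png");s=cv2.imread("pics/s12.png")
a=cv2.resize(im[200:300,100:220],(480,400));b=cv2.resize(s[130:230,310:420],(480,436))[:400]
cv2.imwrite("pics/c12.png",np.hstack([a,b])[:,:800] if 0 else cv2.resize(np.hstack([a,b]),(800,333)))
E
```

```text
t 25.38 tcp [553.6 324.4  53.9] yaw 78.89 F [-0.9  0.2 -1.8] gap 0.457 q [ 0.36  0.43  1.67 -0.01  1.03  0.55]
goto (553.3, 325.3, 20, 78.9) shift [ 0.9 -0.7 33.9] turn [ 0.28  0.16 -0.01] rows 0.8
```

View pics/c12.png

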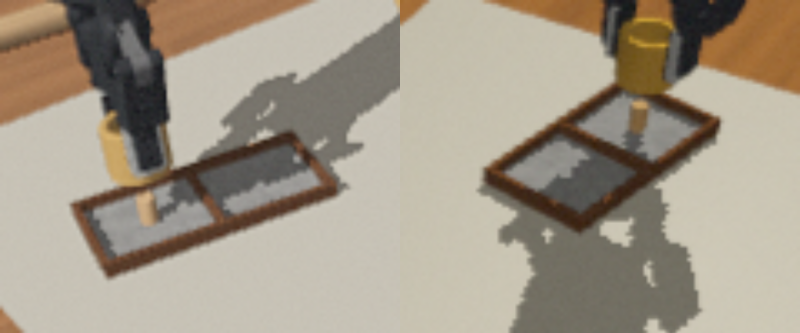

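View pics/w12.png

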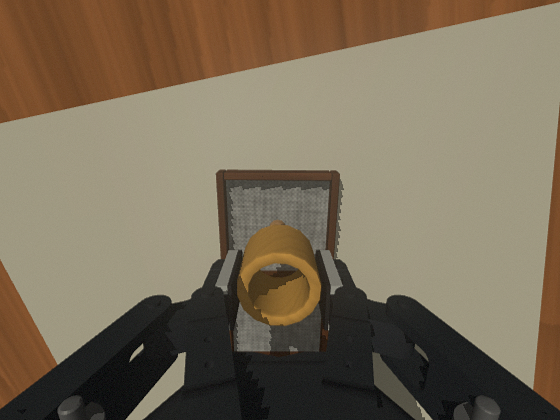

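```bash
python3 - <<'E'
from h import *
D=ld("d12");S=ld("s12")
for z in(.004,.024,.045,.081):
    d=proj(D,[.5533,.326,z]);s=proj(S,[.5533,.326,z]);print(z,((d-[100,200])*3.333).round(),((s-[310,130])*[480/110*.8333,4.36*.8333]+[400,0]).round())
E
```

```text
0.004 [149. 222.] [638. 128.]
0.024 [143. 197.] [641. 103.]
0.045 [137. 171.] [645.  76.]
0.081 [126. 123.] [652.  29.]
```

Both views agree with the predicted axis, so the ferrule is over the post. I'll lower it now.

>>> servo_tool(commands=[0.2,1,0,8,0,0,0,0.2,1,0,18,0,0,0,0.2,1,0,26,0,0,0,0.2,1,0,32,0,0,0,0.2,1,0,36,0,0,0,0.2,1,0,38,0,0,0,0.2,1,0,39,0,0,0,0.2,1,0,39,0,0,0])

```text
time: 26.15
tcp_pos: [0.554, 0.3255, 0.0149]
eef_rot: [0.003, 0.772, 0.635, 0.001]
force: [-0.0, -0.4, -1.7]
finger_gap: 0.457
```

>>> servo_tool(commands=[0.2,0,0,1,0,0,0,0.2,0,0,2,0,0,0,0.2,0,0,3,0,0,0,0.2,0,0,3,0,0,0])

```text
time: 26.48
tcp_pos: [0.5545, 0.3257, 0.0131]
eef_rot: [0.003, 0.772, 0.635, 0.001]
force: [-2.2, -1.7, 4.7]
finger_gap: 0.459
```

>>> servo_tool(commands=[0.48,0,0,0,0,0,0,0.51,0,0,0,0,0,0,0.55,0,0,0,0,0,0,0.59,0,0,0,0,0,0,0.6,0,0,0,0,0,0,0.6,0,0,0,0,0,0,0.6,0,0,-8,0,0,0,0.6,0,0,-30,0,0,0,0.6,0,0,-65,0,0,0,0.7,0,0,-105,0,0,0,0.7,0,0,-130,0,0,0,0.7,0,0,-130,0,0,0])

```text
time: 27.48
tcp_pos: [0.558, 0.3278, 0.1517]
eef_rot: [0.005, 0.772, 0.636, 0.007]
force: [1.0, -0.6, 0.4]
finger_gap: 0.699
```

```bash
python3 - <<'E'
from h import *
snap("wrist","w13");st();goto(677,4.5,150,79)
E
```

```text
t 27.53 tcp [556.4 327.2 148.3] yaw 78.91 F [-1.1  0.2 -1.8] gap 0.702 q [ 0.36  0.31  1.64 -0.01  1.18  0.55]
goto (677, 4.5, 150, 79) shift [-293.5  180.4   -0. ] turn [ 0.75 -0.14 -0.09] rows 8.3
```

View pics/w13.png

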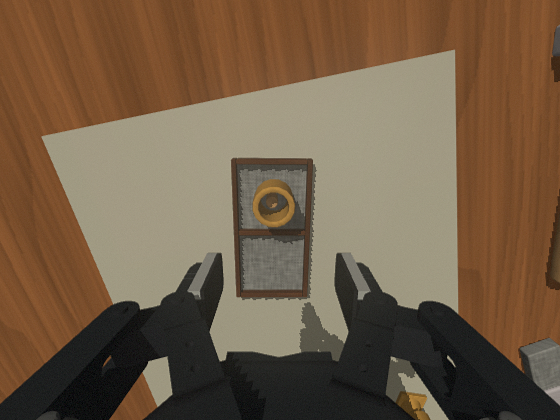

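The ferrule rings the post at (273,205). The tall finial is next.

>>> servo_tool(commands=[0.7,-12,7,0,0,0,0,0.7,-38,23,0,0,0,0,0.7,-70,43,0,0,0,0,0.7,-102,63,0,0,0,0,0.7,-134,82,0,0,0,0,0.7,-166,102,0,0,0,2,0.7,-198,122,0,0,0,4,0.7,-230,141,0,0,0,6,0.7,-258,158,0,0,0,8,0.7,-280,172,0,0.5,0,8,0.7,-291,179,0,0.5,0,8,0.7,-293,180,0,0.5,0,8,0.7,-293,180,0,0.5,0,8,0.7,-293,180,0,0.5,0,8])

```text
time: 28.7
tcp_pos: [0.6759, 0.0062, 0.1492]
eef_rot: [-0.0, 0.814, 0.581, 0.002]
force: [-0.8, -0.5, -0.2]
finger_gap: 0.7
```

```bash
python3 - <<'E'
from h import *
c,im=snap("wrist","w14");st()
im=cv2.imread("pics/w14.png");cv2.imwrite("pics/w14z.png",cv2.resize(im[150:300,180:380],None,fx=3.7,fy=3.7,interpolation=cv2.INTER_CUBIC))
E
```

```text
t 28.75 tcp [675.9   6.6 149.4] yaw 71.02 F [0.2 0.  0.4] gap 0.698 q [-0.16  0.38  1.55  0.    1.21  0.17]
```

View pics/w14z.png

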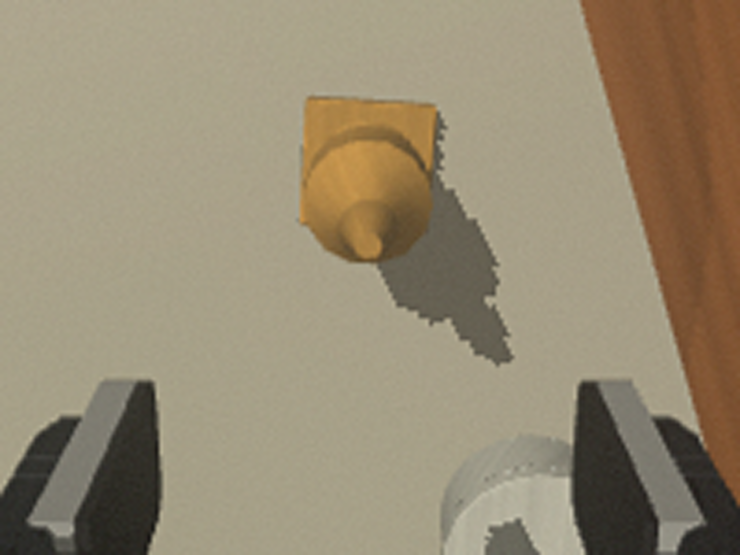

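```bash
python3 - <<'E'
from h import *
c=ld("w14")
for z in(.032,.04):print(onz(c,278.8,203.7,z)*1e3)
print(onz(c,180+373/3.7-.36,150+100.5/3.7-.36,.006)*1e3)
goto(677,6,11,71)
E
```

```text
[675.7917786    4.83928976  32.        ]
[676.5429078    7.10477932  40.        ]
[684.0847621  23.5220813   6.       ]
goto (677, 6, 11, 71) shift [ -0.7   0.9 138.4] turn [ 0.15 -0.21  0.02] rows 3.3
```

>>> servo_tool(commands=[0.7,0,0.5,25,0,0,0,0.7,0,0.5,58,0,0,0,0.7,0,0.5,90,0,0,0,0.7,0,0.5,118,0,0,0,0.7,0,0.5,134,0,0,0,0.7,0,0.5,139,0,0,0,0.6,0,0.5,140,0,0,0,0.5,0,0.5,140,0,0,0,0.4,0,0.5,140,0,0,0,0.3,0,0.5,140,0,0,0,0.2,0,0.5,140,0,0,0,0.2,0,0.5,140,0,0,0,0.2,0,0.5,140,0,0,0,0.2,0,0.5,140,0,0,0], grip_force=40)

```text
time: 29.92
tcp_pos: [0.6787, 0.0067, 0.0121]
eef_rot: [0.001, 0.814, 0.581, 0.004]
force: [-0.9, 1.4, 6.4]
finger_gap: 0.359
```

```bash
python3 - <<'E'
from h import *
st()
E
```

```text
t 29.92 tcp [678.7   6.7  12.1] yaw 71.01 F [-0.9  1.4  6.4] gap 0.359 q [-0.16  0.56  1.58  0.    0.99  0.17]
```

Gripped, so I'll lift.

>>> servo_tool(commands=[0.2,0,0,-8,0,0,0,0.2,0,0,-30,0,0,0,0.2,0,0,-62,0,0,0,0.2,0,0,-92,0,0,0,0.2,0,0,-106,0,0,0,0.2,0,0,-110,0,0,0])

```text
time: 30.42
tcp_pos: [0.6801, 0.006, 0.1266]
eef_rot: [0.004, 0.814, 0.581, 0.006]
force: [0.8, -0.3, -2.2]
finger_gap: 0.357
```

```bash
python3 - <<'E'
from h import *
st();goto(538.5,251,125,82)
E
```

```text
t 30.42 tcp [680.1   6.  126.6] yaw 71.01 F [ 0.8 -0.3 -2.2] gap 0.357 q [-0.16  0.41  1.55  0.    1.16  0.17]
goto (538.5, 251, 125, 82) shift [ 185.6 -213.6   -0.3] turn [  0.81  -0.26 -10.99] rows 6.8
```

>>> servo_tool(commands=[0.2,8,-9,0,0,0,0,0.2,25,-29,0,0,0,-1,0.2,48,-55,0,0,0,-3,0.2,71,-82,0,0,0,-5,0.2,94,-108,0,0,0,-7,0.2,117,-135,0,0,0,-9,0.2,140,-161,0,0,0,-11,0.2,162,-186,0,0.5,0,-11,0.2,178,-205,0,0.5,0,-11,0.2,185,-213,0,0.5,0,-11,0.2,186,-214,0,0.5,0,-11,0.2,186,-214,0,0.5,0,-11,0.2,186,-214,0,0.5,0,-11])

```text
time: 31.5
tcp_pos: [0.5384, 0.2507, 0.124]
eef_rot: [0.001, 0.755, 0.656, 0.003]
force: [0.6, -0.7, -1.5]
finger_gap: 0.357
```

```bash
python3 - <<'E'
from h import *
snap("wrist","w15");st();goto(538.5,251,19,82)
E
```

```text
t 31.55 tcp [538.7 250.5 124.3] yaw 81.93 F [-0.  -0.1 -2.5] gap 0.359 q [0.24 0.23 1.78 0.   1.12 0.38]
goto (538.5, 251, 19, 82) shift [ 1.000e-01 -9.000e-01  1.053e+02] turn [ 0.31 -0.2  -0.07] rows 2.5
```

View pics/w15.png

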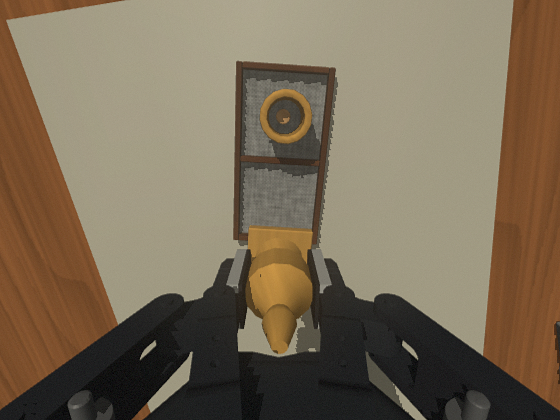

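The finial hangs straight, and its position matches the empty compartment's measured centre. The ferrule has the post inside it at (285,117). Lowering now.

>>> servo_tool(commands=[0.2,0,-1,20,0,0,0,0.2,0,-1,48,0,0,0,0.2,0,-1,73,0,0,0,0.2,0,-1,90,0,0,0,0.2,0,-1,100,0,0,0,0.2,0,-1,104,0,0,0,0.2,0,-1,106,0,0,0,0.2,0,-1,107,0,0,0,0.2,0,-1,107,0,0,0])

```text
time: 32.3
tcp_pos: [0.5394, 0.2509, 0.0184]
eef_rot: [0.001, 0.755, 0.655, 0.004]
force: [-0.1, 0.1, -1.7]
finger_gap: 0.354
```

>>> servo_tool(commands=[0.2,0,0,1,0,0,0,0.2,0,0,2,0,0,0,0.2,0,0,3,0,0,0,0.2,0,0,3.5,0,0,0,0.2,0,0,3.5,0,0,0])

```text
time: 32.72
tcp_pos: [0.5402, 0.2512, 0.0161]
eef_rot: [0.002, 0.755, 0.656, 0.005]
force: [-1.1, -0.3, 5.0]
finger_gap: 0.353
```

Contact at z = 16.1, where 16.1 was expected. I'll release, rise and check.

>>> servo_tool(commands=[0.38,0,0,0,0,0,0,0.42,0,0,0,0,0,0,0.47,0,0,0,0,0,0,0.53,0,0,0,0,0,0,0.6,0,0,0,0,0,0,0.6,0,0,0,0,0,0,0.6,0,0,-8,0,0,0,0.6,0,0,-30,0,0,0,0.6,0,0,-65,0,0,0,0.7,0,0,-105,0,0,0,0.7,0,0,-140,0,0,0,0.7,0,0,-160,0,0,0,0.7,-40,0,-160,0,0,0,0.7,-80,0,-160,0,0,0,0.7,-80,0,-160,0,0,0,0.7,-80,0,-160,0,0,0])

```text
time: 34.05
tcp_pos: [0.5274, 0.17, 0.1764]
eef_rot: [0.002, 0.756, 0.654, 0.005]
force: [-0.9, 0.0, -0.5]
finger_gap: 0.699
```

```bash
python3 - <<'E'
from h import *
snap("wrist","w16");st();snap("scene","s16");snap("side","d16")
E
```

```text
t 34.1 tcp [527.5 171.  176.3] yaw 81.84 F [-0.4  0.  -0.3] gap 0.7 q [0.11 0.07 1.86 0.   1.2  0.25]
```

View pics/w16.png

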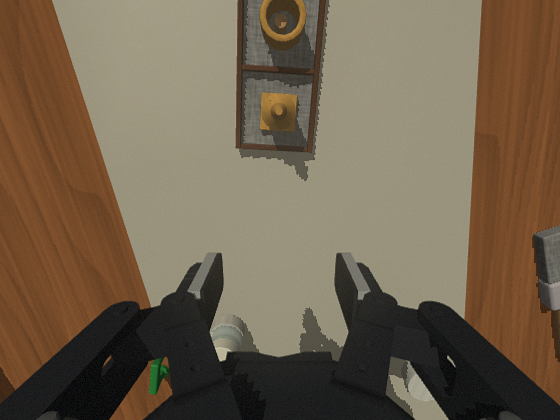

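View pics/s16.png

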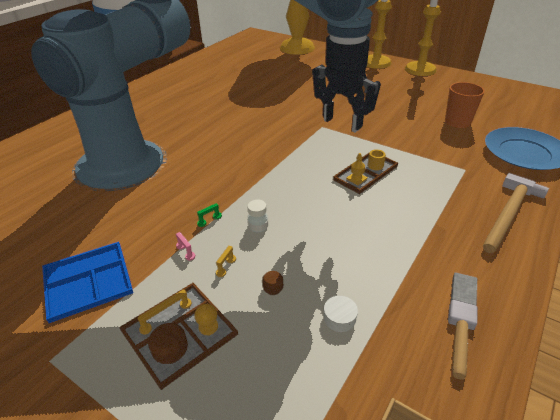

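View pics/d16.png

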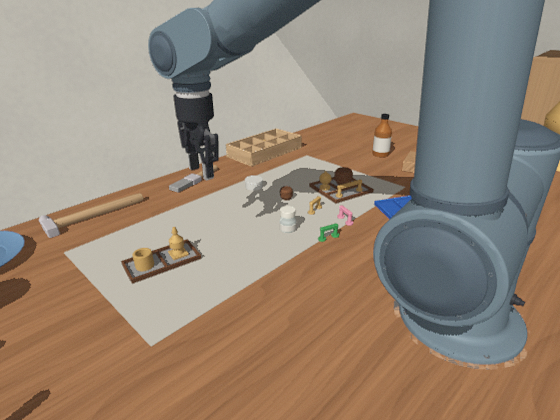

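Wrist view: the finial stands square in its compartment at (279,112), and the ferrule rings the post at (283,18). Scene and side views: the other kit stands upright. The small foot (272,282) and short pull (227,261) are where they were.

```bash
python3 - <<'E'
from h import *
st();print(ctrl.sign_off())
E
```

```text
t 34.2 tcp [527.6 172.  176. ] yaw 81.96 F [ 0.1 -0.4  0.4] gap 0.7 q [0.11 0.08 1.85 0.   1.2  0.25]
the job is handed in; nothing more can be done
None
```

Both kits are made up and handed in at 34.2 s. I placed the parts in the order you gave: large foot, ball finial, long pull lengthwise in the channel, ferrule over the post, then the tall finial. Each was lowered until it touched the tray floor (3–6 N), then released.

The last wrist, scene and side pictures show all five parts upright in their compartments, with the gripper empty and clear of everything. The small foot, short pull and look-alikes look unmoved by eye; I did not re-measure them. The final positions were also judged from the pictures, not measured. No check failed. The cameras disagreed by 2–7 mm in places on where things stood, so I used close wrist-camera views for each grasp and placing.

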